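# Reset the strip stop on a cutting rail

### The arm

A 6-joint arm with a two-finger parallel gripper is mounted at the origin on the work surface. World frame = base frame: x ahead of the robot, y to its left, z up, the work surface at z = 0. Lengths are in m, angles in rad, forces in N, time in s.
With the tool pointing down it reaches from about 0.3 to 0.75 m from the base axis. Payload 8.5 kg.
Tool frame: the origin (TCP) lies at the centre of the arm's flange, where the gripper is bolted on; the fingertips stand 166 mm ahead of it and the grasp point (between the pads) lies grip_depth ahead of it (grip_depth is the distance from the TCP to the grasp point, in m); z points along the fingers, y is the line along which they close (so a half turn about z gives the same grasp; the last joint's range is limited). The gripper opens to 88 mm and grips with 3 to 60 N. Pads are 18 mm wide; open, the fingers measure 123 mm over their backs; the gripper's body (75 mm by 187 mm) begins 45 mm behind the grasp point.
Start: joints at [1.021, 0.381, 1.297, -0, 1.464, -0.215], TCP at [0.181, 0.519, 0.405] pointing down, gripper open.
Joint ranges: [-3.11, 3.11], [-0.89, 2.33], [0.22, 2.48], [-1.42, 4.56], [0.17, 2.85], [-2.88, 2.88]. Speed limits (rad/s): [2.39, 2.39, 3.14, 3.14, 3.14, 3.14].

### API

Orientations are given as a unit quaternion [x, y, z, w].
In Python, from cell import read_state, snapshot, calibration, close_job, grip_depth gives the robot as it stands.
- The arm moves only by the shell command python3 -m crank 'ROWS' [FORCE]. ROWS is JSON, a list of rows, each a list of 7 numbers: the shift along the world's x, y, z in cm, then the turn, a rotation vector about the world's x, y, z in rad, then the finger opening in cm, from 0 to 8.81. A call has 1 to 10 rows; each row is the pose to reach, as a shift and turn from the pose commanded when the call began; what a row does not reach only later rows make up. A row lasts 1/8 s, in which the tool goes at most 62.5 mm and 10.7 degrees, less where a joint would pass 70% of its speed; a pose out of reach is approached as far as the arm can. A call with a gripper value outside its range is refused whole. The fingers move at their own pace and stop on an object; FORCE is the grip in N (left out, the last holds). Time passes only in rows, so rows that repeat a pose let the fingers close. It gives the time, the measured TCP pose, the force, the opening and the grip force at its end, in the units of the state.
- read_state(): the state, without advancing time (a new reading comes with each control period).
- snapshot(name): name is "scene" or "top" or "wrist"; returns the picture (384x512x3 uint8, red, green, blue); there is no depth.
- calibration(name): a dict with "fovy" (degrees; the focal length in pixels is half the picture's height over the tangent of half this angle, whatever the lens; pixels are square), "cx", "cy" (the principal point, pixels), "k1" (the pictures are not rectified: a ray, as slopes to the right and down, at radius r is drawn at 1 + k1 r^2 times it, then the intrinsics apply), "pose" (4x4, takes a point from camera to world coordinates). Camera axes: x right, y down, z forward; pixel columns grow to the right and rows downward; lengths in m; the calibration is good to about 2 mm. A picture is of the moment at which its call begins: read the wrist's pose just before it. calibration takes no time and is no camera call; for the wrist camera it gives the pose at the moment of the call.
- close_job(): hands the job in; it is judged then, once.
The state is a dict: "t": time; "q": joint angles; "qd": joint speeds; "joint_efforts": joint torques, N m; "tool_pos": TCP position; "tool_rot": TCP orientation; "wrist_force": force on the tool from outside, world axes, zero at the start; "torque": the same for the moment, N m; "opening": opening from 0.0 (shut) to 1.0 (fully open); "grasp_force": force on a finger pad.
Only numpy, scipy, OpenCV 4.12 (cv2) and the standard library are available. Lean on these libraries where they do the work, as an engineer would, in place of code of your own. Each camera call takes 0.05 s, during which the arm holds its last target. There are 200 camera calls.

### The job

Set the cutting rail's stop to the orange clip for the next batch of strips: pinch the two green buttons on the stop's sides together to free its catches, slide it along the rail with both held in until its red pointer points at the middle of the orange clip, then let go so that both buttons spring fully out and lock it in the notch there. Do not disturb the rotary cutter, thread spool and pin tin lying beside the rail.

Things in the scene. Friction and masses are not known exactly. Their poses are not given: they have to be found in the camera images.
- rail: Aluminium channel rail, fixed, 514 mm long, 60 mm wide, 35 mm high, with a white scale ledge along its +x side, 40 mm from its centre line. Origin: centre of its underside, at table height. Its y runs along the rail, x across it (+x: the scale side, away from the robot), z up. V notches in its inner walls at y = -150, -75, 0, 75 and 150 mm hold the stop. Place and yaw differ each time.
- stop_grip (a point): Midpoint between the stop's two green buttons, 80 mm above the table, axes as the rail's. The stop is a black block 28 mm wide (x), 84 mm long (y), top 92 mm above the table; it only slides along the rail. The buttons' outer faces are 56 mm apart at rest, 40 mm when both are fully in. Outside the buttons' faces nothing of stop or rail is higher than 45 mm above the table.
- pointer_tip (a point): Tip of the stop's red pointer, 5 mm wide, on the +x side: 38 mm in +x from the stop's centre line, at the same y along the rail as stop_grip, 38 mm above the table.
- orange_clip: Orange marker clip on the scale side of the rail, fixed, 12 mm wide along the rail, standing 33 mm out from the scale ledge, top 32 mm above the table. Origin: in the middle of its width, at table height, 50 mm in +x from the rail's centre line, opposite one of the four outer notches (75 or 150 mm from the rail's middle, either way); axes as the rail's.
- blue_clip: A like clip in blue at another notch: not the target. Origin and axes as for the orange clip.
- stop (a joint): Position of the stop along the rail's y in m; range -0.17 to 0.17; it starts locked in the middle notch, 0. Each button carries a sprung round catch that sits in a notch while the button is out. With both buttons in it slides with about 1 N; let go within about 4 mm of a notch, the catches draw it to the notch's middle.
- button_near (a joint): Travel in m of the green button on the stop's -x side (robot's side), pressed towards +x: 0 out (caught in a notch), 0.008 fully in, catch free beyond about 0.006; springs back. A plate 34 mm long (y), 28 mm high (66 to 94 mm above the table). It takes about 12 N to start and 16 N to press fully.
- button_far (a joint): Travel in m of the green button on the stop's +x side (scale side), pressed towards -x: 0 out (caught in a notch), 0.008 fully in, catch free beyond about 0.006; springs back. A plate 34 mm long (y), 28 mm high (66 to 94 mm above the table). It takes about 12 N to start and 16 N to press fully.
- cutter: Loose rotary cutter lying flat, yellow handle and black round head, 155 mm long, 45 mm wide at the head, 18 mm high, 0.09 kg. Origin on its underside near the middle; x points to the head. Beside the rail on its +x side.
- spool: Loose pink thread spool standing upright, 38 mm diameter, 50 mm high, 0.05 kg. Origin: centre of its underside. Beside the rail on its +x side.
- pin_tin: Loose round pin tin with a teal lid, 72 mm diameter, 24 mm high, 0.08 kg. Origin: centre of its underside. Beside the rail on its +x side.
- stop_arm (a point): Outer end of the steel stop arm that is part of the stop: it reaches 120 mm from the rail's centre line towards -x (the robot), at the stop's +y end, 22 to 42 mm from stop_grip along y, top 43 mm above the table. This point is 40 mm above the table.
- white_clip: A like clip in white at another notch: not the target. Origin and axes as for the orange clip.
- black_clip: A like clip in black at another notch: not the target. Origin and axes as for the orange clip.

How it is judged:
By the outcome, as a careful person would: the job done as asked, in the order asked, and still so for the second after the job is handed in, with the robot touching nothing.
It also fails if it takes over 32 s, if anything falls off the work surface, if the arm or the gripper's body presses on something with over 40 N, if the wrist force passes 120 N, or if a joint passes its speed limit or range.

## Working session

There is one attempt and no reset: what is moved stays moved. The work goes in short steps, Python scripts to look and compute and a shell command to move; the robot and the scene stay as the last step left them, time stands still between calls to the robot, and variables do not carry over. Pictures are saved under pics/ and viewed, at most 10 in all, crops included, and the job is handed in when it is done.

```bash
mkdir -p pics; ls
python3 - <<'E'
from cell import *
import cv2,numpy as np
for n in("top","scene"):
    im=snapshot(n); cv2.imwrite(f"pics/{n}0.png",im[...,::-1])
    c=calibration(n); print(n,{k:np.round(v,4).tolist() for k,v in c.items()})
s=read_state(); print(s, grip_depth if not callable(grip_depth) else grip_depth())
E
```

```text
pics
top {'fovy': 46.1036, 'cx': 253.8782, 'cy': 196.4146, 'k1': -0.0263, 'pose': [[0.0053, -0.9969, 0.0779, 0.5056], [-1.0, -0.0052, 0.0014, 0.0119], [-0.001, -0.0779, -0.997, 1.0601], [0.0, 0.0, 0.0, 1.0]]}
scene {'fovy': 55.5654, 'cx': 258.0428, 'cy': 188.6383, 'k1': 0.031, 'pose': [[0.04, 0.8644, -0.5013, 0.9212], [0.9991, -0.0292, 0.0293, -0.0178], [0.0107, -0.502, -0.8648, 0.6468], [0.0, 0.0, 0.0, 1.0]]}
{'t': 0.1, 'q': array([ 1.02069699e+00,  3.81119397e-01,  1.29814767e+00,  1.06890880e-05,
        1.46358596e+00, -2.15315536e-01]), 'qd': array([-8.81301977e-04, -1.13618128e-03, -2.97232702e-03, -1.06698876e-03,
        8.90267160e-04,  9.14779683e-05]), 'joint_efforts': array([ 3.04978210e-03, -4.38650930e+01, -2.24911326e+01,  7.13983085e-02,
        3.42579593e-02, -7.46568571e-05]), 'tool_pos': array([0.18069884, 0.51942673, 0.40421691]), 'tool_rot': array([ 1.66611805e-01,  9.86022368e-01, -5.82608681e-04, -2.40260186e-04]), 'wrist_force': array([-0.64439242, -0.56404833,  0.2351446 ]), 'torque': array([ 0.02615679, -0.04349625,  0.03296466]), 'grasp_force': 0.0, 'opening': 0.9977630642853152} 0.1473
```

View pics/top0.png

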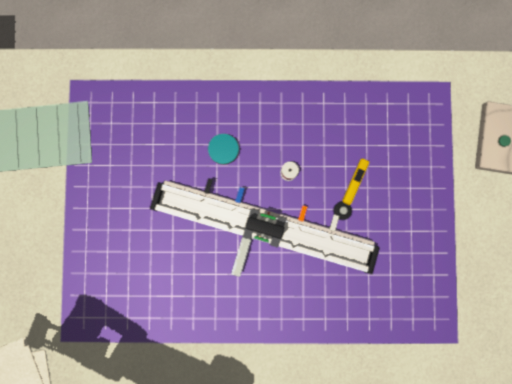

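View pics/scene0.png

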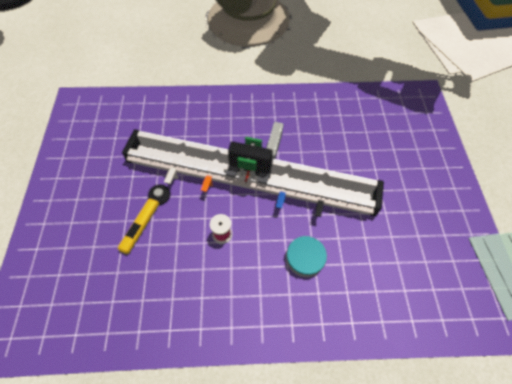

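The top view shows the rail running from about (157,197) to (375,257). The stop is at (265,227), with its arm towards the robot. The clips are black (209,186), blue (240,194), orange (303,213) and white (335,222), so orange is at y = -75. The cutter head, at (343,210), is close to the white clip.

```bash
cat > h.py <<'E'
from cell import *
import cv2,numpy as np
def ray(c,uv):
    f=192/np.tan(np.radians(c["fovy"])/2)
    d=np.array([(uv[0]-c["cx"])/f,(uv[1]-c["cy"])/f]); u=d.copy()
    for _ in range(20): u=d/(1+c["k1"]*(u@u))
    P=np.array(c["pose"]); return P[:3,3],P[:3,:3]@np.r_[u,1]
def onz(c,uv,z):
    o,d=ray(c,uv); return o+d*(z-o[2])/d[2]
def proj(c,p):
    P=np.array(c["pose"]); q=P[:3,:3].T@(np.array(p)-P[:3,3]); u=q[:2]/q[2]
    f=192/np.tan(np.radians(c["fovy"])/2)
    return u*(1+c["k1"]*(u@u))*f+[c["cx"],c["cy"]]
R={"green":((50,120,40),(82,255,255)),"orange":((5,180,120),(14,255,255)),"blue":((98,150,60),(116,255,255)),"red":((0,120,60),(6,255,255)),"teal":((84,150,60),(94,255,255))}
def blobs(im,col,amin=6):
    m=cv2.inRange(cv2.cvtColor(im,cv2.COLOR_RGB2HSV),*R[col])
    n,_,st,ce=cv2.connectedComponentsWithStats(m)
    return [(st[i].tolist(),ce[i].round(1).tolist()) for i in range(1,n) if st[i][4]>=amin]
E
python3 - <<'E'
from h import *
for n in("top","scene"):
    im=cv2.imread(f"pics/{n}0.png")[...,::-1]; c=calibration(n)
    for col,z in(("green",.09),("orange",.03),("blue",.03),("red",.038)):
        for st,ce in blobs(im,col): print(n,col,st,ce,onz(c,ce,z).round(4))
    cv2.imwrite(f"pics/{n}1.png",cv2.resize((im[160:290,140:390] if n=="top" else im[100:230,110:390])[...,::-1],None,fx=2.8,fy=2.8,interpolation=cv2.INTER_CUBIC))
E
```

```text
top green [261, 214, 14, 5, 30] [267.5, 215.9] [ 0.5395 -0.0162  0.09  ]
top green [256, 237, 12, 4, 14] [261.5, 238.6] [ 0.4909 -0.0035  0.09  ]
top orange [302, 206, 5, 5, 8] [303.4, 207.4] [ 0.5615 -0.1     0.03  ]
top blue [236, 189, 8, 13, 59] [239.6, 194.9] [0.5894 0.0461 0.03  ]
scene green [246, 138, 15, 8, 63] [253.1, 140.9] [ 0.4928 -0.0042  0.09  ]
scene green [237, 156, 20, 14, 195] [246.6, 162.8] [ 0.5428 -0.0178  0.09  ]
scene orange [203, 177, 8, 14, 82] [206.4, 183.2] [ 0.5479 -0.0981  0.03  ]
scene blue [461, 0, 10, 12, 36] [465.6, 4.6] [0.0026 0.5924 0.03  ]
scene blue [470, 5, 6, 3, 11] [472.4, 6.0] [0.0096 0.6086 0.03  ]
scene blue [469, 9, 20, 19, 105] [478.1, 17.4] [0.0583 0.6079 0.03  ]
scene blue [502, 19, 10, 8, 37] [506.9, 22.2] [0.0817 0.6753 0.03  ]
scene blue [492, 21, 6, 7, 20] [494.6, 23.4] [0.0848 0.6421 0.03  ]
scene blue [499, 20, 2, 4, 7] [499.6, 21.3] [0.0771 0.6579 0.03  ]
scene blue [276, 193, 9, 15, 88] [280.1, 200.0] [0.5904 0.0445 0.03  ]
scene red [246, 171, 3, 9, 17] [247.1, 174.9] [ 0.5363 -0.0175  0.038 ]
```

View pics/top1.png

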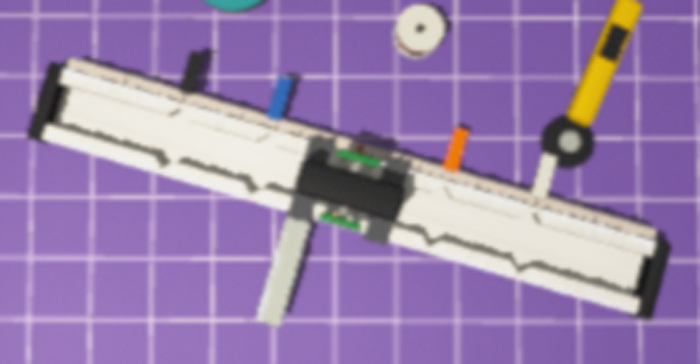

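The crop shows both green button tops and all the clips clearly. The stop grip is at about (0.515,-0.010) and the rail yaw is about -0.275. I'll move above it and refine from close by.

```bash
python3 -m crank '[[33.4,-52.9,-2,0,0,-1.51,8.8],[33.4,-52.9,-2,0,0,-1.51,8.8],[33.4,-52.9,-2,0,0,-1.51,8.8],[33.4,-52.9,-2,0,0,-1.51,8.8],[33.4,-52.9,-2,0,0,-1.51,8.8],[33.4,-52.9,-2,0,0,-1.51,8.8],[33.4,-52.9,-2,0,0,-1.51,8.8],[33.4,-52.9,-2,0,0,-1.51,8.8],[33.4,-52.9,-2,0,0,-1.51,8.8],[33.4,-52.9,-2,0,0,-1.51,8.8]]' 30
python3 -m crank '[[0,0,0,0,0,0,8.8],[0,0,0,0,0,0,8.8]]'
```

```text
t: 1.35
tool_pos: [0.515, -0.0108, 0.3845]
tool_rot: [0.797, 0.604, -0.0, -0.0]
wrist_force: [1.1, 0.6, -0.0]
opening: 0.997
grasp_force: 0.0
t: 1.6
tool_pos: [0.5139, -0.0085, 0.3844]
tool_rot: [0.797, 0.604, -0.0, -0.001]
wrist_force: [-0.5, 0.3, 0.5]
opening: 0.998
grasp_force: 0.0
```

Run:
```python
from h import *
s=read_state(); c=calibration("wrist"); im=snapshot("wrist"); print(s["tool_pos"],{k:np.round(v,4).tolist() for k,v in c.items()})
np.save("wc.npy",c,allow_pickle=True)
cv2.imwrite("pics/w0.png",im[...,::-1])
for col,z in(("green",.09),("orange",.03),("blue",.03),("red",.038)):
    for st,ce in blobs(im,col,20): print(col,st,ce,onz(c,ce,z).round(4))
```

```text
[ 0.51391297 -0.00849732  0.38442208] {'fovy': 68.9338, 'cx': 254.4237, 'cy': 192.2377, 'k1': -0.0442, 'pose': [[0.9625, -0.2602, -0.0771, 0.534], [-0.2714, -0.9235, -0.2711, 0.0617], [-0.0007, 0.2818, -0.9595, 0.3634], [0.0, 0.0, 0.0, 1.0]]}
green [229, 166, 7, 37, 233] [231.9, 184.1] [ 0.4925 -0.0011  0.09  ]
green [277, 166, 8, 37, 230] [280.9, 183.8] [ 0.5402 -0.0143  0.09  ]
orange [286, 226, 27, 8, 182] [298.5, 229.7] [ 0.5485 -0.0967  0.03  ]
blue [290, 105, 32, 11, 318] [305.3, 110.2] [0.5902 0.0462 0.03  ]
red [271, 173, 6, 4, 22] [273.7, 174.6] [ 0.5359 -0.0154  0.038 ]
```

View pics/w0.png

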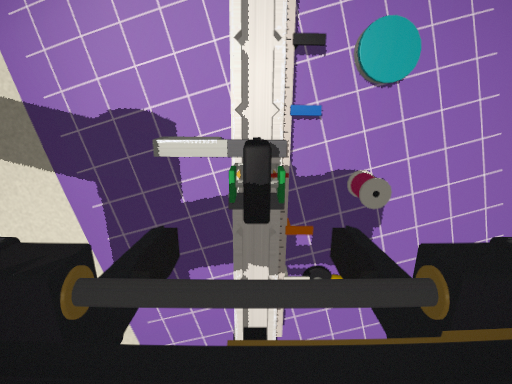

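The wrist view shows the stop centred between the open fingers, with green buttons at (232,184) and (281,184) and orange at (298,230). The stop centre comes out near (0.516,-0.008). I'll descend, then close onto the buttons in stages.

```bash
python3 -m crank '[[0.2,0.1,-5,0,0,0,8.8],[0.2,0.1,-10,0,0,0,8.8],[0.2,0.1,-14,0,0,0,8.8],[0.2,0.1,-15.7,0,0,0,8.8],[0.2,0.1,-15.7,0,0,0,8.8],[0.2,0.1,-15.7,0,0,0,8.8]]' 30
python3 -m crank '[[0,0,0,0,0,0,6.0],[0,0,0,0,0,0,6.0],[0,0,0,0,0,0,5.7],[0,0,0,0,0,0,5.5],[0,0,0,0,0,0,5.3],[0,0,0,0,0,0,5.3],[0,0,0,0,0,0,5.3]]' 30
python3 - <<'E'
from h import *
s=read_state(); c=calibration("wrist"); im=snapshot("wrist"); print(s["tool_pos"],s["wrist_force"],s["opening"],s["grasp_force"])
cv2.imwrite("pics/w1.png",im[...,::-1])
for col,z in(("green",.094),("orange",.03),("blue",.03)):
    for st,ce in blobs(im,col,20): print(col,st,ce,onz(c,ce,z).round(4))
E
```

```text
t: 2.4
tool_pos: [0.5162, -0.0071, 0.2289]
tool_rot: [0.797, 0.604, 0.001, 0.001]
wrist_force: [-0.4, -0.6, -0.3]
opening: 0.994
grasp_force: 0.0
t: 3.28
tool_pos: [0.5163, -0.0078, 0.228]
tool_rot: [0.797, 0.604, 0.0, 0.0]
wrist_force: [-0.5, 0.1, 5.7]
opening: 0.602
grasp_force: 12.5
[ 0.51631013 -0.0078238   0.22800935] [-0.50986385  0.12265708  5.73928412] 0.602447877817418 12.510395374847576
green [196, 223, 21, 56, 912] [206.4, 252.1] [0.4991 0.0092 0.094 ]
green [291, 223, 23, 56, 955] [302.4, 252.3] [ 0.5407 -0.0027  0.094 ]
blue [317, 102, 59, 21, 1125] [345.4, 111.8] [0.5901 0.0466 0.03  ]
```

View pics/w1.png

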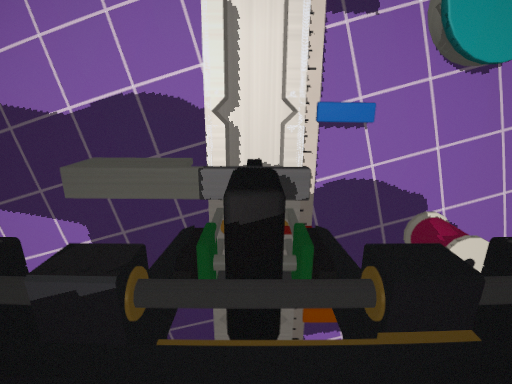

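The fingers meet both buttons symmetrically: green at (206,252) and (302,252), with no side force. Now I'll press fully.

```bash
python3 -m crank '[[0,0,0,0,0,0,4.8],[0,0,0,0,0,0,4.4],[0,0,0,0,0,0,4.0],[0,0,0,0,0,0,3.7],[0,0,0,0,0,0,3.7],[0,0,0,0,0,0,3.7]]' 30
```

```text
t: 4.08
tool_pos: [0.5161, -0.0077, 0.2282]
tool_rot: [0.797, 0.604, -0.0, -0.0]
wrist_force: [-2.8, 0.4, 8.7]
opening: 0.428
grasp_force: 30.0
```

```bash
python3 -m crank '[[-0.14,-0.48,0,0,0,0,3.7],[-0.41,-1.44,0,0,0,0,3.7],[-0.69,-2.4,0,0,0,0,3.7],[-0.97,-3.36,0,0,0,0,3.7],[-1.1,-3.84,0,0,0,0,3.7],[-1.1,-3.84,0,0,0,0,3.7]]' 30
python3 - <<'E'
from h import *
s=read_state();c=calibration("wrist"); im=snapshot("wrist"); print(s["torque"],s["grasp_force"])
for col,z in(("green",.094),("blue",.03),("orange",.03)):
    for st,ce in blobs(im,col,20): print(col,st,ce,onz(c,ce,z).round(4))
E
```

```text
t: 4.82
tool_pos: [0.5049, -0.0464, 0.2281]
tool_rot: [0.797, 0.604, -0.0, -0.0]
wrist_force: [-3.5, -0.5, 9.0]
opening: 0.429
grasp_force: 30.0
[-0.01619647  0.6262556  -0.03929429] 30.001582195982337
green [211, 223, 15, 56, 678] [218.8, 253.2] [ 0.4928 -0.0315  0.094 ]
green [283, 223, 16, 56, 683] [290.0, 253.5] [ 0.5237 -0.0404  0.094 ]
blue [321, 29, 63, 28, 1405] [351.6, 40.6] [0.5899 0.0464 0.03  ]
```

The stop follows the gripper with low forces. I'll do the remaining 35 mm now.

```bash
python3 -m crank '[[-0.2,-0.8,0,0,0,0,3.7],[-0.5,-1.7,0,0,0,0,3.7],[-0.8,-2.7,0,0,0,0,3.7],[-0.97,-3.36,0,0,0,0,3.7],[-0.97,-3.36,0,0,0,0,3.7],[-0.97,-3.36,0,0,0,0,3.7]]' 30
python3 - <<'E'
from h import *
for n in("wrist","top","scene"):
    c=calibration(n); im=snapshot(n); cv2.imwrite(f"pics/{n}5.png",im[...,::-1])
    for col,z in(("green",.094),("blue",.03),("orange",.03),("red",.038)):
        for st,ce in blobs(im,col,8): print(n,col,st,ce,onz(c,ce,z).round(4))
im=cv2.imread("pics/scene5.png")
cv2.imwrite("pics/scene5c.png",cv2.resize(im[100:240,110:330],None,fx=3.5,fy=3.5,interpolation=cv2.INTER_CUBIC))
E
```

```text
t: 5.62
tool_pos: [0.4953, -0.0798, 0.2282]
tool_rot: [0.797, 0.604, -0.0, -0.0]
wrist_force: [-3.6, -0.3, 8.9]
opening: 0.429
grasp_force: 30.0
wrist green [211, 223, 15, 56, 686] [218.7, 253.1] [ 0.4831 -0.0649  0.094 ]
wrist green [283, 223, 16, 56, 683] [290.0, 253.5] [ 0.514  -0.0738  0.094 ]
wrist orange [311, 218, 51, 15, 526] [335.7, 224.5] [ 0.5487 -0.0971  0.03  ]
wrist red [292, 226, 10, 2, 19] [296.7, 226.5] [ 0.5222 -0.0876  0.038 ]
wrist red [307, 226, 6, 3, 11] [310.0, 226.7] [ 0.5306 -0.0901  0.038 ]
wrist red [347, 233, 12, 1, 12] [352.5, 233.0] [ 0.5568 -0.1023  0.038 ]
top blue [236, 189, 8, 13, 59] [239.6, 194.9] [0.5894 0.0461 0.03  ]
scene blue [459, 0, 11, 10, 29] [463.7, 3.8] [-0.0011  0.5884  0.03  ]
scene blue [466, 0, 6, 5, 17] [468.6, 1.9] [-0.0087  0.6042  0.03  ]
scene blue [472, 7, 24, 21, 99] [481.9, 18.9] [0.065  0.6157 0.03  ]
scene blue [506, 19, 6, 7, 14] [508.7, 21.6] [0.0795 0.6808 0.03  ]
scene blue [496, 20, 8, 7, 17] [500.0, 22.7] [0.0828 0.6569 0.03  ]
scene blue [276, 193, 9, 15, 88] [280.1, 200.0] [0.5904 0.0445 0.03  ]
scene orange [203, 177, 7, 13, 34] [206.1, 182.9] [ 0.5472 -0.0987  0.03  ]
```

View pics/scene5c.png

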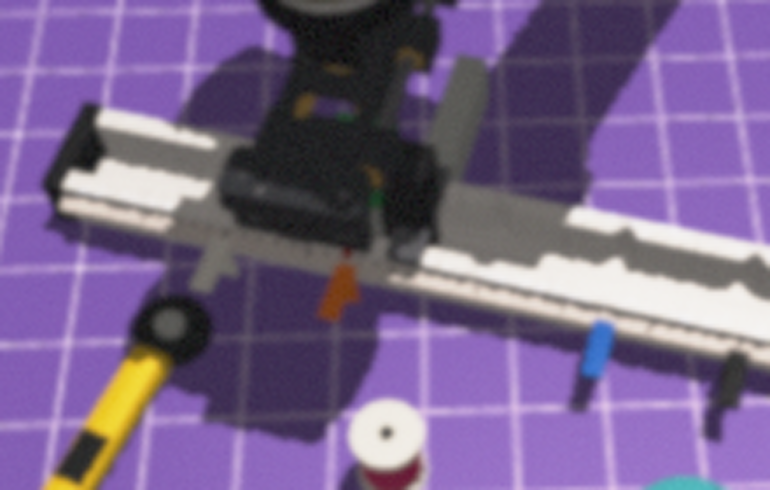

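The red pointer (345,250) lines up with the orange clip (340,290), and the measured travel is 75.0 mm. Releasing.

```bash
python3 -m crank '[[0,0,0,0,0,0,5],[0,0,0,0,0,0,6.5],[0,0,0,0,0,0,8.8],[0,0,0,0,0,0,8.8],[0,0,0,0,0,0,8.8],[0,0,0,0,0,0,8.8]]'
python3 -m crank '[[0,0,3,0,0,0,8.8],[0,0,7,0,0,0,8.8],[0,0,11,0,0,0,8.8],[0,0,14,0,0,0,8.8],[0,0,14,0,0,0,8.8],[0,0,14,0,0,0,8.8]]'
python3 - <<'E'
from h import *
c=calibration("wrist"); im=snapshot("wrist"); cv2.imwrite("pics/w6.png",cv2.resize(im[90:300,160:420,::-1],None,fx=2.8,fy=2.8,interpolation=cv2.INTER_CUBIC))
for col,z in(("green",.094),("blue",.03),("orange",.032),("red",.038)):
    for st,ce in blobs(im,col,15): print(col,st,ce,onz(c,ce,z).round(4))
E
```

```text
t: 6.52
tool_pos: [0.4955, -0.0798, 0.2277]
tool_rot: [0.797, 0.604, -0.0, -0.0]
wrist_force: [-0.4, 0.0, 0.6]
opening: 1.0
grasp_force: 0.0
t: 7.28
tool_pos: [0.4953, -0.0797, 0.3668]
tool_rot: [0.797, 0.604, -0.0, -0.001]
wrist_force: [0.0, 0.2, -0.1]
opening: 1.0
grasp_force: 0.0
green [225, 171, 9, 39, 264] [228.9, 190.0] [ 0.4727 -0.072   0.094 ]
green [277, 171, 8, 39, 268] [280.5, 189.9] [ 0.5192 -0.085   0.094 ]
blue [294, 30, 34, 17, 440] [310.1, 36.2] [0.59   0.0463 0.03  ]
orange [288, 173, 31, 10, 241] [302.9, 178.1] [ 0.5485 -0.0969  0.032 ]
red [270, 178, 7, 4, 28] [273.0, 179.5] [ 0.5149 -0.0877  0.038 ]
red [296, 182, 23, 2, 23] [307.0, 183.0] [ 0.5511 -0.1021  0.038 ]
```

View pics/w6.png

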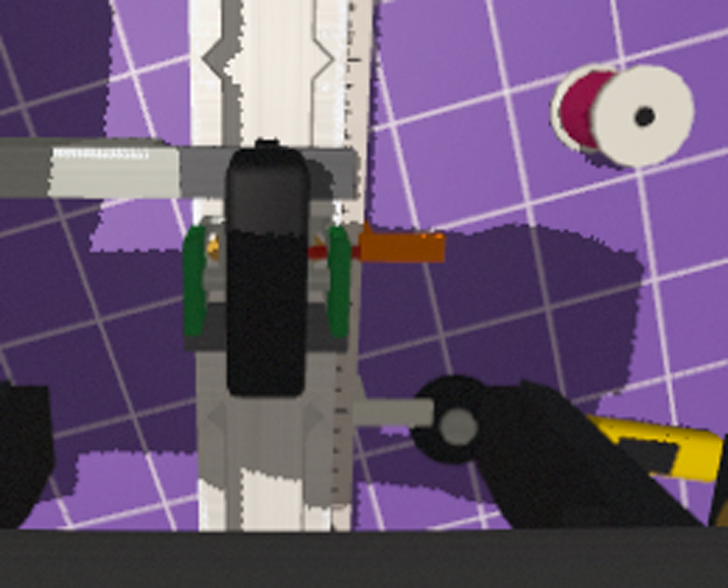

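The view after release shows the pointer at the clip's middle and the buttons symmetric about the block. I'll back off to the same relative height as the first look and compare the button spread from there and from the top camera.

```bash
python3 -m crank '[[0,0,1.76,0,0,0,8.8],[0,0,1.76,0,0,0,8.8],[0,0,1.76,0,0,0,8.8]]'
cat > m.py <<'E'
from h import *
def edges(im,uv=None):
    g=im.astype(int); m=(g[...,1]>1.5*g[...,0])&(g[...,1]>1.5*g[...,2]*.95)&(g[...,1]>30)
    n,_,st,ce=cv2.connectedComponentsWithStats(m.astype(np.uint8))
    return [(st[i].tolist(),ce[i].round(2).tolist()) for i in range(1,n) if st[i][4]>10]
E
python3 - <<'E'
from m import *
print(read_state()["tool_pos"]); c=calibration("wrist"); b=snapshot("wrist")
for im in(cv2.imread("pics/w0.png")[...,::-1],b): print([x for x in edges(im) if 150<x[1][1]<220])
E
python3 -m crank '[[-5,14,5,0,0,0,8.8],[-10,28,8,0,0,0,8.8],[-10,28,8,0,0,0,8.8],[-10,28,8,0,0,0,8.8],[-10,28,8,0,0,0,8.8],[-10,28,8,0,0,0,8.8],[-10,28,8,0,0,0,8.8]]'
python3 - <<'E'
from m import *
for n in("top","scene"):
    a=cv2.imread(f"pics/{n}0.png")[...,::-1]; c=calibration(n); b=snapshot(n); cv2.imwrite(f"pics/{n}7.png",b[...,::-1])
    for im in(a,b):
        for st,ce in edges(im):
            if 200<ce[0]<320 and 120<ce[1]<270: print(n,st,ce,onz(c,ce,.09).round(4))
        for st,ce in blobs(im,"teal",80)+blobs(im,"orange",8): print("  ",ce)
im=cv2.imread("pics/top7.png")
cv2.imwrite("pics/top7c.png",cv2.resize(im[140:290,140:390],None,fx=3,fy=3,interpolation=cv2.INTER_CUBIC))
E
```

```text
t: 7.7
tool_pos: [0.4955, -0.0798, 0.3843]
tool_rot: [0.797, 0.604, -0.0, -0.001]
wrist_force: [-0.4, 0.0, 0.4]
opening: 0.998
grasp_force: 0.0
[ 0.49545887 -0.07977931  0.38425569]
[([229, 166, 8, 37, 243], [232.02, 184.26]), ([277, 166, 9, 37, 248], [280.91, 184.04])]
[([227, 167, 8, 37, 253], [230.33, 185.4]), ([275, 167, 8, 38, 247], [279.0, 185.82])]
t: 8.62
tool_pos: [0.3957, 0.2, 0.4646]
tool_rot: [0.797, 0.604, -0.001, -0.0]
wrist_force: [0.2, -0.2, 0.1]
opening: 0.998
grasp_force: 0.0
top [261, 214, 14, 6, 40] [267.82, 216.18] [ 0.539  -0.0169  0.09  ]
top [255, 236, 13, 6, 25] [261.16, 238.48] [ 0.4911 -0.0028  0.09  ]
   [223.2, 148.3]
   [303.4, 207.4]
top [294, 223, 16, 7, 44] [301.3, 225.93] [ 0.5184 -0.0888  0.09  ]
top [288, 246, 15, 6, 29] [295.14, 248.45] [ 0.4703 -0.0755  0.09  ]
   [223.2, 148.3]
   [300.6, 218.1]
scene [246, 138, 15, 8, 70] [253.09, 141.11] [ 0.4933 -0.0042  0.09  ]
scene [237, 156, 21, 14, 213] [246.6, 162.82] [ 0.5428 -0.0178  0.09  ]
   [206.4, 183.2]
scene [209, 130, 14, 9, 67] [215.76, 133.48] [ 0.4726 -0.0757  0.09  ]
scene [198, 148, 21, 14, 209] [208.0, 154.79] [ 0.5225 -0.0892  0.09  ]
   [206.2, 183.3]
```

View pics/top7c.png

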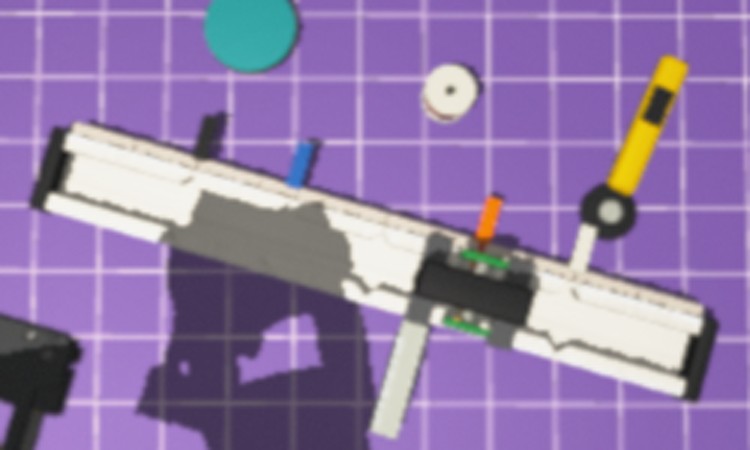

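The top view shows the stop at the orange clip (487,220). Button spread is back to its rest value (49.9 mm both times), travel is about 75 mm, and the cutter, spool and tin have not moved. Handing in.

```bash
python3 -c "
from cell import *
print(close_job())"
```

```text
the job is handed in; nothing more can be done
None
```

The stop is locked in the notch at the orange clip, both buttons are fully out, the cutter, spool and tin are untouched, and the job was handed in about 9 s into the 32 s allowed.

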